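# Fix a detergent drawer in its assembly cradle with the thumbscrew

### The job

Press down the raised tail of the stop latch so that its nose tips up out of the way, then push the detergent drawer along its cradle, without lifting it out, until the hole in its tongue lies right under the thumbscrew in the bridge. Then turn the thumbscrew clockwise until it is fully home through both holes, and let go; do not disturb the screwdriver, the bottle or the bin.

Things in the scene. Friction and masses are not known exactly. Their poses are not given: they have to be found in the camera images.
- cradle: Fixed aluminium plate 360 x 150 x 10 mm with two rails (tops 30 mm above the table), channel 113 mm wide. +x: the way the drawer is pushed; +y: the latch tail's side; z up. Origin on the table, on the channel's centre line; plate from x = -195 to +165 mm. A dark steel bridge (x = 110 to 150 mm, 140 mm across, underside 30 and top 40 mm above the table) spans the +x end
- bridge_hole (a point): Centre of the bridge's hole on the bridge's underside, 30 mm above the table; this is the thumbscrew's axis (cradle x = 130 mm, y = 0). Axes as the cradle's
- latch (a joint): Steel rocker 120 mm long, 16 wide, across the cradle at its x = 88 mm; pivot axis along cradle x at cradle y = 80 mm, 46 mm above the table. Angle in rad: 0 nose down, 0.5 nose fully up (stop); grows as the tail is pressed down; starts near 0; from about 0.22 the nose is clear of the tongue. Takes some 2 N at the tail and stays where it is left
- latch_tail (a point): Top of the thumb pad (16 x 26 mm) on the latch's tail, 55 mm from the pivot towards cradle +y; about 66 mm above the table with the nose down and about 40 mm with the nose up. Press it downwards
- latch_nose (a point): Bottom of the latch's downward tooth, 12 x 12 mm, 42 mm from the pivot on the other side, over the channel, in front of the tongue; nose down it stands 17 mm above the table and blocks the tongue
- drawer: Loose detergent drawer, about 0.45 kg, on the plate in the channel, slides along it, 1.5 mm play each side. Grey tray 150 (x) x 110 x 55 mm with compartments; origin: centre of its underside; +x as the cradle's. Tongue at +x: 80 mm wide, 8 thick (6 to 14 mm above the underside), reaches to x = 161 mm. Starts 75 to 100 mm short; no stop where the holes line up: it can go too far
- tongue_hole (a point): Centre, on the top face, of the 18 mm round hole in the drawer's tongue, at drawer x = 140 mm, y = 0. It goes under the bridge out of sight; when lined up, the tongue's end is about flush with (1 mm beyond) the bridge's far edge
- front_panel (a point): Centre of the outer face of the drawer's white upright front panel (150 mm wide, 14 thick, 22 to 80 mm above the tray's underside), at drawer x = -89 mm: push here towards the drawer's +x
- thumbscrew (a joint): Turn of the steel thumbscrew, clockwise from above (rad): 0 at the start, 2.4 fully home (stop). Captive in the bridge, sinks 5.83 mm per rad, 14 mm in all; about 0.05 N m, stays where left. Wing head 52 mm long, 12 thick, 30 high, pinch it across its thickness; at 0 the wing lies along the cradle's x. Shaft 12 mm, pointed; starts 4 mm above the tongue's top
- screw_head (a point): On the thumbscrew's axis, 7 mm above the middle of the wing's height and 8 mm below the wing's top: 84 mm above the table at the start, 70 mm when home. x lies along the wing's length, y across its thickness; turns and sinks with the screw
- screw_tip (a point): Pointed lower end of the thumbscrew, on its axis, 28 mm above the table at the start, 14 mm when home (2 mm below the tongue's underside)
- screwdriver: Bystander: screwdriver with a black handle lying on the table
- bottle: Bystander: white bottle, 64 mm across, 110 mm tall, standing; origin under its base
- bin: Bystander: grey open parts bin, 140 x 100 x 50 mm; origin under its base

How it is judged (in metres and radians):
On the way, in this order (a step that is already met when the one before it is completed fails the run):
1. the latch's tail is pressed down so that its nose is up clear, the drawer still back and the thumbscrew still up (value of joint latch above 0.22 rad and horizontal distance between tongue_hole and bridge_hole above 0.05 m and value of joint thumbscrew below 0.3 rad), for 0.1 s.
2. the drawer is pushed until the hole in its tongue is under the bridge's hole, to within 4 mm, the thumbscrew not yet home (horizontal distance between tongue_hole and bridge_hole below 0.004 m and value of joint thumbscrew below 1.9 rad), for 0.2 s.
3. the thumbscrew is turned home through both holes (value of joint thumbscrew above 2.2 rad and horizontal distance between tongue_hole and screw_tip below 0.004 m), for 0.1 s.
At the end, for the whole second after the job is handed in: the thumbscrew is turned at least 2.2 rad of its 2.4 (within about 1 mm of fully home), its shaft passing through the tongue's hole (axes within 4 mm), the drawer flat on the cradle's base (within 3 mm, tilt under 0.06 rad) and at rest (all of step 3 and z of screw_tip in the frame of drawer below 0.007 m and z of drawer in the frame of cradle below 0.013 m and angle between drawer's own z axis and vertical below 0.06 rad and linear speed of drawer below 0.02 m/s); the robot touches nothing.
It fails at once if the drawer is lifted out of its cradle (20 mm or more) (z of drawer in the frame of cradle above 0.03 m).
It fails at once if the screwdriver, the bottle or the bin is moved by more than 30 mm (distance of any of screwdriver, bottle, bin from where it was at the start of the episode above 0.03 m).
It also fails if it takes over 72 s, if anything falls off the work surface, if the arm or the gripper's body presses on something with over 40 N, if the wrist force passes 120 N, or if a joint passes its speed limit or range.

### The arm

A 6-joint arm with a two-finger parallel gripper is mounted at the origin on the work surface. World frame = base frame: x ahead of the robot, y to its left, z up, the work surface at z = 0. Lengths are in mm, angles in rad, forces in N, time in s.
With the tool pointing down it reaches from about 300 to 775 mm from the base axis. Payload 14.6 kg.
Tool frame: the origin (TCP) lies between the finger pads; the fingertips stand 19 mm ahead of it and the grasp point (between the pads) is the TCP; z points along the fingers, y is the line along which they close (so a half turn about z gives the same grasp; the last joint's range is limited). The gripper opens to 94 mm and grips with 3 to 60 N. Pads are 16 mm wide; open, the fingers measure 119 mm over their backs; the gripper's body (75 mm by 177 mm) begins 78 mm behind the grasp point.
Start: joints at [-1.17, 0.3, 1.521, -0, 1.321, -0.067], TCP at [248, -490.903, 224.446] pointing down, gripper open.
Joint ranges: [-3.03, 3.03], [-0.79, 2.21], [0.23, 2.52], [-1.04, 4.18], [0, 3.07], [-2.55, 2.55]. Speed limits (rad/s): [2.22, 2.22, 2.57, 3.14, 3.14, 3.14].

### API

Orientations are given as [roll, pitch, yaw] about the fixed x, y, z axes, in that order (R = Rz(yaw) Ry(pitch) Rx(roll)).
In Python, from cell import monitor, imaging, job, find_in, trace gives the robot as it stands. The module is installed in compiled form; this text tells all that it offers.
- The arm moves only by the tool arm_command, never from a script. Its argument "steps" is a list of rows, each a list of 5 numbers: the opening, from 0 (shut) to 1 (fully open), then the shift along the tool's x, y, z in mm, then the turn about the tool's z in degrees. In form: [[gripper, dx, dy, dz, turn], ...]. A call has 1 to 20 rows; each row is the pose to reach, as a shift and turn from the pose commanded when the call began, along the tool's axes at that moment; what a row does not reach only later rows make up. A row lasts 1/8 s, in which the tool goes at most 62.5 mm and 10.7 degrees, less where a joint would pass 70% of its speed; a pose out of reach is approached as far as the arm can. A call with a gripper value outside its range is refused whole. The fingers move at their own pace and stop on an object; "force" is the grip in N (left out, the last holds). Time passes only in rows, so rows that repeat a pose let the fingers close. It gives the time, the measured TCP pose, the force, the opening and the grip force at its end, in the units of the state.
- monitor.read_state(): the state, without advancing time (a new reading comes with each control period).
- imaging.camera(name): name is "scene" or "top" or "wrist"; returns a dict with "img" (420x560x3 uint8, red, green, blue), "mtx" (3x3 intrinsics, pixels), "view" (4x4, takes a point from world to camera coordinates). Camera axes: x right, y down, z forward; pixel columns grow to the right and rows downward; lengths in mm; the calibration is good to about 2 mm. A picture is of the moment at which its call begins. There is no depth.
- job.sign_off(): hands the job in; it is judged then, once.
Trained networks look in a picture, given as the dict that the camera call returned (one of the last four; its "shot" number tells which), for a name from the list of things; names that differ only in an ending like _2 or _b are one class to them, and where a whole thing is asked for, a point or a joint stands for the part that bears it (a point fixed in the world has none). Each returns a list of dicts, best first, with "p" (0 to 1); they miss things now and then, are a little off and sometimes report something else, mostly with a low value. They report only what shows in the picture. A call takes as long as a camera call.
- find_in(picture, target): "rect" ([centre column, centre row, width, height] in pixels, round what is visible of it).
- trace(picture, target): "region" (420x560 bool, what is visible of it) and "rect" ([centre column, centre row, width, height] in pixels, round what is visible of it).
The state is a dict: "clock": time; "joints": joint angles; "qd": joint speeds; "effort": joint torques, N m; "eef_pos": TCP position; "eef_rot": TCP orientation; "wrist_force": force on the tool from outside, world axes, zero at the start; "moment": the same for the moment, N m; "finger_gap": finger opening in mm; "finger_force": force on a finger pad.
Only numpy, scipy, OpenCV 4.12 (cv2) and the standard library are available. Lean on these libraries where they do the work, as an engineer would, in place of code of your own. Each camera call takes 0.05 s, during which the arm holds its last target. There are 200 camera calls.

## Working session

There is one attempt and no reset: what is moved stays moved. The work goes in short steps, Python scripts to look and compute and a tool call to move; the robot and the scene stay as the last step left them, time stands still between calls to the robot, and variables do not carry over. Pictures are saved under pics/ and viewed, at most 10 in all, crops included, and the job is handed in when it is done.

Besides the shell and the picture viewer there is one more tool, called after "Call:" by a JSON object that holds its "op" and its "data". arm_command: Moves the arm, as the interface text tells. Its arguments: {"type":"object","properties":{"steps":{"type":"array","items":{"type":"array","items":{"type":"number"}}},"force":{"type":"number"}},"required":["steps"]}

```bash
mkdir -p pics; cat > h.py <<'E'
import numpy as np, cv2
from cell import monitor, imaging, job, find_in, trace
from scipy.spatial.transform import Rotation as R
def ray(c,uv):
    V=c['view']; d=np.linalg.inv(c['mtx'])@[uv[0],uv[1],1]
    return -V[:3,:3].T@V[:3,3], V[:3,:3].T@d
def atz(c,uv,z):
    o,d=ray(c,uv); return o+d*(z-o[2])/d[2]
def proj(c,p):
    q=c['view'][:3,:3]@np.array(p,float)+c['view'][:3,3]; q=c['mtx']@q; return q[:2]/q[2]
def save(c,n): cv2.imwrite('pics/'+n,c['img'][:,:,::-1])
E
python3 - <<'E'
from h import *
np.set_printoptions(precision=1,suppress=True)
s=monitor.read_state();print(s['eef_pos'],s['eef_rot'],s['clock'])
ims=[]
for n in('scene','top'):
    c=imaging.camera(n);ims.append(c)
    for t in('cradle','latch_tail','latch','drawer','front_panel','thumbscrew','screw_head','tongue_hole','screwdriver','bottle','bin'):
        r=find_in(c,t)
        if r: u=r[0]['rect'];print(n,t,round(r[0]['p'],2),np.array(u),atz(c,u[:2],40))
    save(c,n+'.png')
cv2.imwrite('pics/top.png',cv2.resize(ims[1]['img'][:,:,::-1],(800,600)))
E
```

```text
[ 247.9 -490.7  223.9] [-3.1 -0.   0.5] 0.0
scene cradle 0.97 [271.  247.2 135.6  88.2] [629.4  22.5  40. ]
scene latch_tail 0.77 [317.6 224.9  22.1  38.1] [502.4  83.6  40. ]
scene latch 0.8 [318.1 221.7  16.9  40.5] [492.5  79.2  40. ]
scene drawer 0.68 [244.  222.4 103.7  75.7] [605.  -82.8  40. ]
scene front_panel 0.67 [246.4 223.9 107.1  79.1] [605.4 -74.4  40. ]
scene thumbscrew 0.8 [323.4 246.4  17.2  14.9] [552.9 131.1  40. ]
scene screw_head 0.8 [322.6 244.8  23.5  17.4] [549.8 126.9  40. ]
scene tongue_hole 0.71 [246.9 222.1 106.8  78.6] [599.8 -77.   40. ]
scene screwdriver 0.68 [186.3 150.   24.4  20.4] [ 480.3 -406.2   40. ]
scene bottle 0.93 [400.4 300.3  42.4  35.2] [582.4 353.1  40. ]
top cradle 0.82 [273.3 207.2 141.4 100.8] [555.1  -9.3  40. ]
top latch_tail 0.67 [239.8 231.2  12.5  41.4] [491.2  75.7  40. ]
top latch 0.6 [241.6 231.1  13.3  46. ] [491.6  71.1  40. ]
top drawer 0.72 [295.2 177.4 102.   65.9] [634.7 -65.   40. ]
top front_panel 0.59 [296.8 180.9 104.8  65.1] [625.5 -69.3  40. ]
top thumbscrew 0.44 [216.2 198.8  25.4   8.5] [574.6 139.3  40. ]
top tongue_hole 0.59 [294.9 179.4  98.3  67.2] [629.4 -64.3  40. ]
top bottle 0.67 [135.4 194.3  32.9  28.7] [582.7 349.7  40. ]
top bin 0.68 [132.4 266.1  52.8  59.9] [396.9 347.2  40. ]
```

View pics/top.png

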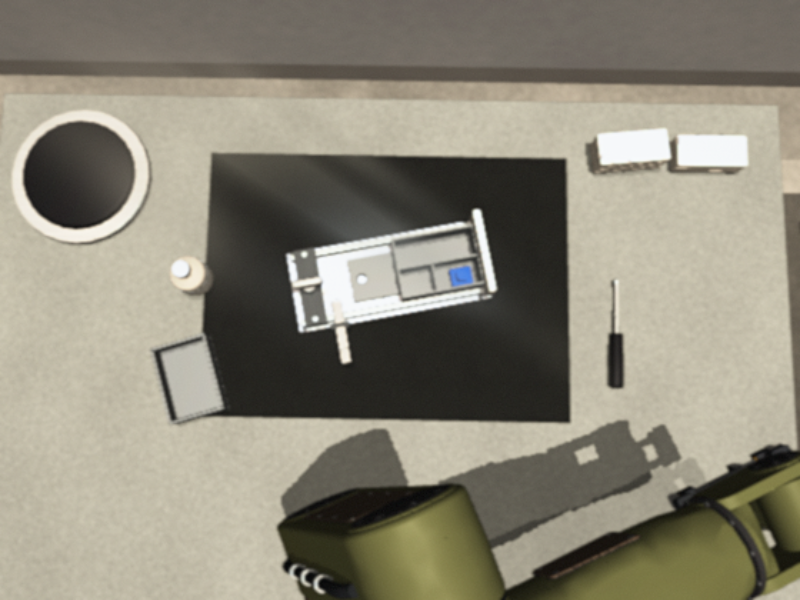

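View pics/scene.png

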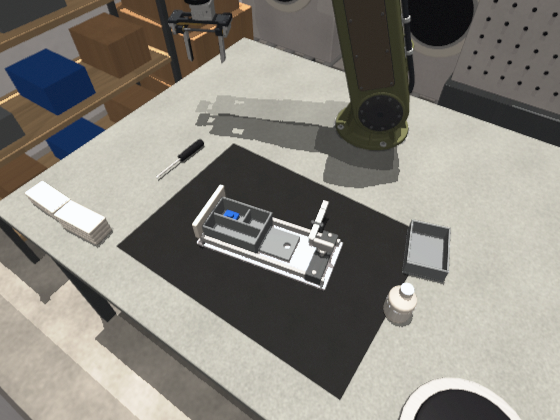

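The top view shows the cradle with the bridge at left (307,288), the latch tail at (346,360) and the drawer front panel at right (483,253). The cradle's +x therefore points to world +y, and the tail faces the robot.

```bash
python3 - <<'E'
from h import *
np.set_printoptions(precision=3,suppress=True)
c=imaging.camera('top')
k=.7
pts=[((288,254),(150,70-140,40),),((301,331),(150,70,40)),((326,327),(110,70,40)),((312,250),(110,-70,40)),((307,284),(130,0,92)),((346,362),(88,142,66))]
from scipy.optimize import least_squares
def f(v):
    r=[]
    for u,p in pts:
        a=v[2]; w=[v[0]+np.cos(a)*p[0]-np.sin(a)*p[1],v[1]+np.sin(a)*p[0]+np.cos(a)*p[1],p[2]]
        r+=list(proj(c,w)-np.array(u)*k)
    return r
s=least_squares(f,[590,0,1.7]);print(s.x,np.array(s.fun))
x,y,a=s.x
W=lambda p:np.array([x+np.cos(a)*p[0]-np.sin(a)*p[1],y+np.sin(a)*p[0]+np.cos(a)*p[1],p[2]])
print('tail',W((88,135,66)),'screw',W((130,0,84)))
print('panel top', atz(c,(482*k,253*k),90), 'hole',atz(c,(361*k,280*k),24))
st=monitor.read_state();print(st['eef_pos'],st['eef_rot'],st['wrist_force'])
Rt=R.from_euler('xyz',st['eef_rot']).as_matrix();print(Rt)
w=imaging.camera('wrist');V=w['view'];print('cam in tool',Rt.T@(-V[:3,:3].T@V[:3,3]-st['eef_pos']));print(V[:3,:3]@Rt,w['mtx'])
E
```

```text
[591.361  13.888   1.788] [ 1.415  0.75   2.061 -0.796 -0.164 -1.052 -0.316  0.574 -1.771  0.989
 -1.125 -0.425]
tail [440.592  70.791  66.   ] screw [563.398 140.845  84.   ]
panel top [ 626.949 -169.149   90.   ] hole [586.315  45.444  24.   ]
[ 248.001 -490.885  224.448] [-3.142  0.     0.468] [ 0.293 -0.407 -0.483]
[[ 0.893  0.451 -0.   ]
 [ 0.451 -0.893  0.   ]
 [-0.    -0.    -1.   ]]
cam in tool [  80.059   -0.11  -159.159]
[[-0.     1.    -0.   ]
 [-0.961 -0.    -0.276]
 [-0.276  0.     0.961]] [[327.143   0.    273.251]
 [  0.    327.143 213.374]
 [  0.      0.      1.   ]]
```

Call:
{"op": "arm_command", "data": {"steps": [[0, 137, -88, -9, -19], [0, 275, -177, -18, -38], [0, 412, -265, -27, -57], [0, 549, -354, -36, -75.6], [0, 549, -354, -36, -75.6], [0, 549, -354, -36, -75.6], [0, 549, -354, -36, -75.6], [0, 549, -354, -36, -75.6], [0, 549, -354, -36, -75.6], [0, 549, -354, -36, -75.6], [0, 549, -354, -36, -75.6], [0, 549, -354, -36, -75.6], [0, 549, -354, -36, -75.6], [0, 549, -354, -36, -75.6], [0, 549, -354, -36, -75.6], [0, 549, -354, -36, -75.6], [0, 549, -354, -36, -75.6]]}}

```text
clock: 3.42
eef_pos: [578.4, 72.5, 260.5]
eef_rot: [3.142, 0.0, 1.787]
wrist_force: [0.3, 0.3, -0.1]
finger_gap: 0.3
finger_force: 0.0
```

```bash
python3 - <<'E'
from h import *
np.set_printoptions(precision=2,suppress=True)
st=monitor.read_state();print(st['eef_pos'],st['eef_rot'],st['joints'])
w=imaging.camera('wrist');np.savez('pics/w1.npz',**{k:w[k] for k in('img','mtx','view')})
cv2.imwrite('pics/w1.png',cv2.resize(w['img'][:,:,::-1],(800,600),interpolation=cv2.INTER_CUBIC))
for t in('latch_tail','screw_head','front_panel'):
  r=trace(w,t)
  if r: print(t,r[0]['p'],np.array(r[0]['rect']))
E
```

```text
[578.37  72.45 260.51] [3.14 0.   1.79] [ 0.06  0.35  1.37  0.    1.42 -0.15]
latch_tail 0.64 [199.6 171.3 112.1  30.5]
screw_head 0.76 [282.  137.5  21.   51. ]
front_panel 0.91 [277.5 296.4  93.8 207.9]
```

View pics/w1.png

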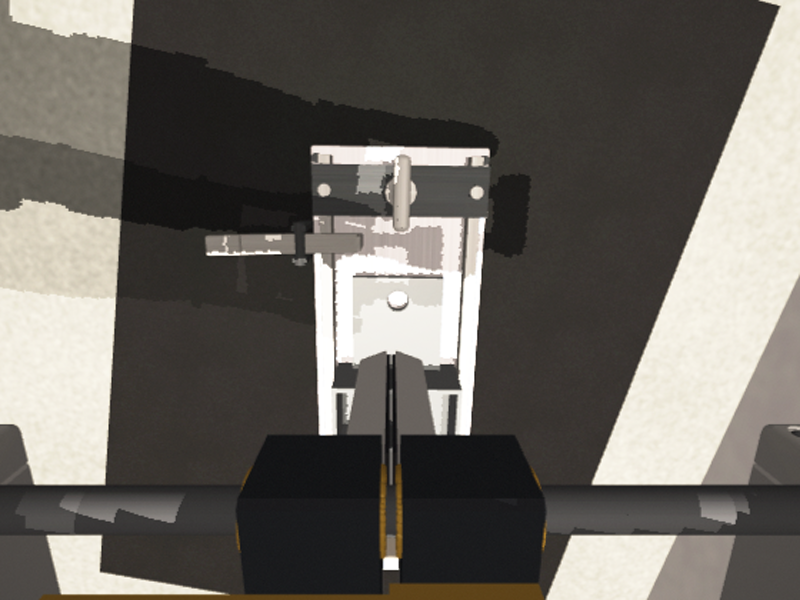

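The wrist view shows the bridge corners at (312,165), (489,165), (312,214) and (487,216), the tongue's end edge at row 276, its hole at (398,299), and the latch tail's end at (206,245).

```bash
python3 - <<'E'
from h import *
from scipy.optimize import least_squares
np.set_printoptions(precision=2,suppress=True)
c=np.load('pics/w1.npz')
k=.7
pts=[((312,165),(150,70,40)),((489,165),(150,-70,40)),((312,214),(110,70,40)),((487,216),(110,-70,40)),((311,147),(165,75,10)),((490,149),(165,-75,10)),((397,230),(104,0,77+15))]
Wf=lambda v,p:np.array([v[0]+np.cos(v[2])*p[0]-np.sin(v[2])*p[1],v[1]+np.sin(v[2])*p[0]+np.cos(v[2])*p[1],p[2]])
f=lambda v:np.concatenate([proj(c,Wf(v,p))-np.array(u)*k for u,p in pts])
s=least_squares(f,[590,14,1.78],loss='soft_l1');v=s.x;print(v,f(v))
def inv(w):
    d=w-[v[0],v[1],0];return np.array([np.cos(v[2])*d[0]+np.sin(v[2])*d[1],-np.sin(v[2])*d[0]+np.cos(v[2])*d[1],w[2]])
for u,z in(((353,276),24),((442,277),24),((398,299),24),((206,245),62),((206,245),66)):print(u,inv(atz(c,np.array(u)*k,z)))
print('TCP',inv(np.array([578.37,72.45,260.5])))
E
```

```text
[598.    10.37   1.78] [-1.27 -1.04  0.77  0.14  0.07  1.16 -0.2   0.87 -1.1  -1.32 -0.05 -1.53
  2.6   1.53]
(353, 276) [57.29 39.15 24.  ]
(442, 277) [ 57.1  -37.91  24.  ]
(398, 299) [37.   -0.08 24.  ]
(206, 245) [ 89.07 148.7   62.  ]
(206, 245) [ 89.7  147.12  66.  ]
TCP [ 64.79   6.44 260.5 ]
```

Call:
{"op": "arm_command", "data": {"steps": [[0, 23, -60, 50, 0], [0, 23, -120, 100, 0], [0, 23, -128, 150, 0], [0, 23, -128, 165, 0], [0, 23, -128, 172, 0], [0, 23, -128, 178, 0], [0, 23, -128, 184, 0], [0, 23, -128, 190, 0], [0, 23, -128, 194, 0], [0, 23, -128, 197, 0], [0, 23, -128, 197, 0], [0, 23, -128, 197, 0]]}}

```text
clock: 5.12
eef_pos: [448.5, 67.6, 63.5]
eef_rot: [3.141, -0.0, 1.787]
wrist_force: [0.1, 0.1, -0.0]
finger_gap: 0.3
finger_force: 0.0
```

```bash
python3 - <<'E'
from h import *
w=imaging.camera('wrist')
cv2.imwrite('pics/w2.png',cv2.resize(w['img'][:,:,::-1],(800,600)))
print(monitor.read_state())
E
```

```text
{'clock': 5.175, 'joints': array([ 6.88313801e-02,  3.05006282e-01,  1.93808378e+00,  5.83224869e-05,
        8.98478089e-01, -1.47656281e-01]), 'qd': array([-0.0005331 , -0.0018395 ,  0.00037534,  0.00101949, -0.00037574,
        0.00081029]), 'effort': array([-7.27900362e-03, -4.51338100e+01, -2.70348716e+01,  5.64915407e-02,
        2.29500019e-02,  1.08914708e-05]), 'eef_pos': array([448.45469983,  67.61497837,  63.49106311]), 'eef_rot': array([ 3.14156171e+00, -4.15303909e-05,  1.78724767e+00]), 'wrist_force': array([-0.00458797, -0.80133692, -0.61623578]), 'moment': array([-0.02949206, -0.07727183,  0.00455675]), 'finger_force': 0.0, 'finger_gap': 0.5863667777261256}
```

View pics/w2.png

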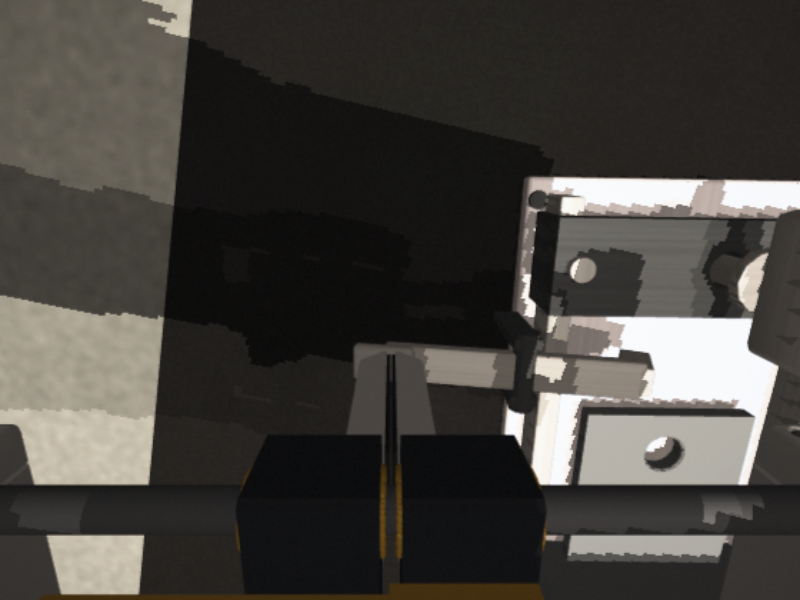

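The fingertips at (392,350) sit on the pad, and the nose at (650,370) looks raised. Next I go behind the panel.

Call:
{"op": "arm_command", "data": {"steps": [[0, 0, 0, -40, 0], [0, -20, 10, -80, 0], [0, -75, 40, -85, 0], [0, -130, 65, -85, 0], [0, -185, 90, -85, 0], [0, -240, 115, -85, 0], [0, -295, 134, -85, 0], [0, -310, 134, -80, 0], [0, -310, 134, -40, 0], [0, -310, 134, 0, 0], [0, -310, 134, 5, 0], [0, -310, 134, 5, 0], [0, -310, 134, 5, 0]]}}

```text
clock: 6.8
eef_pos: [646.7, -206.5, 60.6]
eef_rot: [3.139, 0.002, 1.787]
wrist_force: [0.1, 0.6, 0.7]
finger_gap: 0.5
finger_force: 0.0
```

```bash
python3 - <<'E'
from h import *
np.set_printoptions(precision=2,suppress=True)
s=monitor.read_state();print(s['eef_pos'],s['eef_rot'],s['wrist_force'])
c=imaging.camera('scene')
cv2.imwrite('pics/s2.png',cv2.resize(c['img'][110:320,130:410,::-1],(800,600),interpolation=cv2.INTER_CUBIC))
E
```

```text
[ 646.68 -206.49   60.56] [3.14 0.   1.79] [0.11 0.59 0.73]
```

View pics/s2.png

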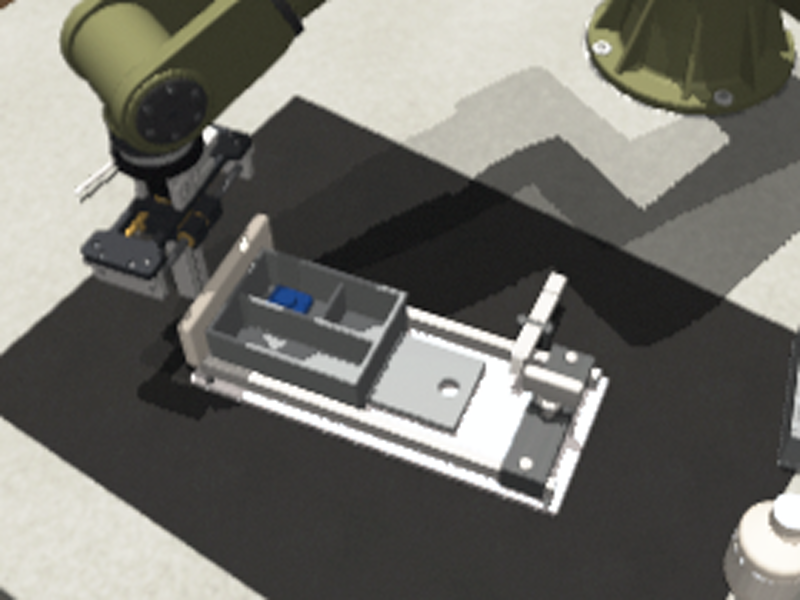

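The front panel, tongue and bridge are in view, and the latch tail's end is at crop (558,275). It looks nearly as high as at the start, so I'm checking its height by projection.

```bash
python3 - <<'E'
from h import *
np.set_printoptions(precision=1,suppress=True)
v=[598,10.4,1.78]
W=lambda p:np.array([v[0]+np.cos(v[2])*p[0]-np.sin(v[2])*p[1],v[1]+np.sin(v[2])*p[0]+np.cos(v[2])*p[1],p[2]])
def R_(y,z,a): # rocker rotate about pivot (80,46): tail down by a
    d=np.array([y-80,z-46]);ca,sa=np.cos(a),np.sin(a)
    return 80+ca*d[0]+sa*d[1],46-sa*d[0]+ca*d[1]
c=imaging.camera('scene')
im=cv2.resize(c['img'][170:280,270:370,::-1],None,fx=5,fy=5,interpolation=cv2.INTER_CUBIC)
for a in(0,.25,.42):
  for y,z in((148,66),(122,66),(38,52)):
    yy,zz=R_(y,z,a);p=proj(c,W((88,yy,zz)));print(a,y,p)
    cv2.circle(im,tuple(int(t) for t in (p-[270,170])*5),4,{0:(0,0,255),.25:(0,255,0),.42:(255,0,0)}[a],2)
cv2.imwrite('pics/s3.png',im)
E
```

```text
0 148 [325.5 199.6]
0 122 [322.4 206.5]
0 38 [311.5 233.3]
0.25 148 [325.3 203.1]
0.25 122 [322.5 208.1]
0.25 38 [312.1 230.1]
0.42 148 [324.9 206. ]
0.42 122 [322.4 209.8]
0.42 38 [312.7 227.6]
```

View pics/s3.png

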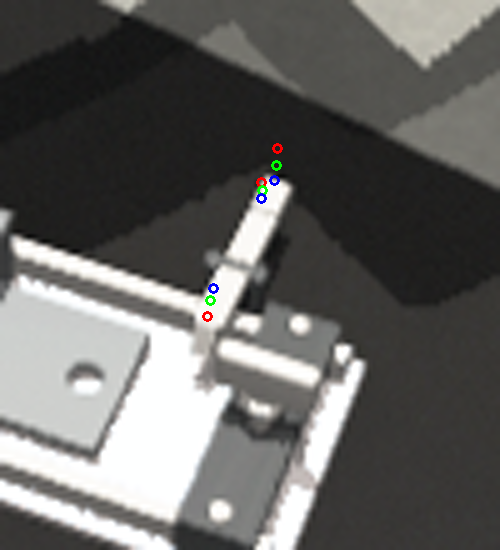

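The tail's end sits by the blue marks, the 0.42 rad prediction. I'm confirming by comparing with the start picture.

```bash
python3 - <<'E'
from h import *
c=imaging.camera('scene');a=cv2.imread('pics/scene.png')
b=c['img'][:,:,::-1]
s=lambda i:cv2.resize(i[180:270,285:350],None,fx=6,fy=6,interpolation=cv2.INTER_CUBIC)
cv2.imwrite('pics/s4.png',np.hstack([s(a),s(b)]))
E
```

```text
(no output)
```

View pics/s4.png

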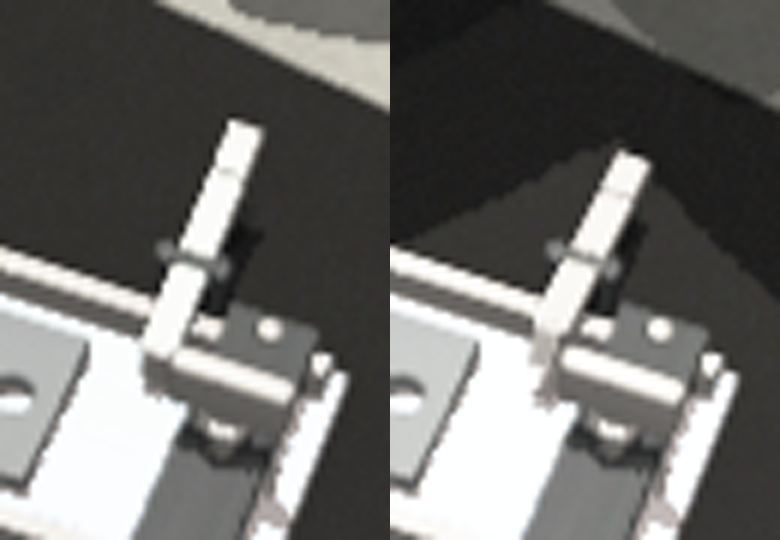

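The latch's tail has dropped about 5 px and its tooth is raised. Pushing the drawer now, stopping short first.

Call:
{"op": "arm_command", "data": {"steps": [[0, 8, -2, 0, 0], [0, 14, -2, 0, 0], [0, 19, -2, 0, 0], [0, 24, -2, 0, 0], [0, 30, -2, 0, 0], [0, 37, -2, 0, 0], [0, 44, -2, 0, 0], [0, 51, -2, 0, 0], [0, 58, -2, 0, 0], [0, 65, -2, 0, 0], [0, 72, -2, 0, 0], [0, 79, -2, 0, 0], [0, 86, -2, 0, 0], [0, 91, -2, 0, 0], [0, 95, -2, 0, 0], [0, 98, -2, 0, 0], [0, 100, -2, 0, 0], [0, 100, -2, 0, 0]]}}

```text
clock: 9.2
eef_pos: [622.4, -109.0, 58.4]
eef_rot: [-3.141, -0.0, 1.787]
wrist_force: [0.7, -1.4, 1.5]
finger_gap: 0.3
finger_force: 1.3
```

```bash
python3 - <<'E'
from h import *
np.set_printoptions(precision=2,suppress=True)
s=monitor.read_state();print(s['eef_pos'],s['eef_rot'],s['wrist_force'])
c=imaging.camera('top')
r=trace(c,'drawer');print(r[0]['rect'] if r else None)
w=imaging.camera('wrist');np.savez('pics/w3.npz',**{k:w[k] for k in('img','mtx','view')})
cv2.imwrite('pics/w3.png',cv2.resize(w['img'][:,:,::-1],(800,600),interpolation=cv2.INTER_CUBIC))
E
```

```text
[ 622.41 -108.97   58.43] [-3.14 -0.    1.79] [ 0.74 -1.43  1.55]
[258.6, 189.8, 66.4, 51.5]
```

View pics/w3.png

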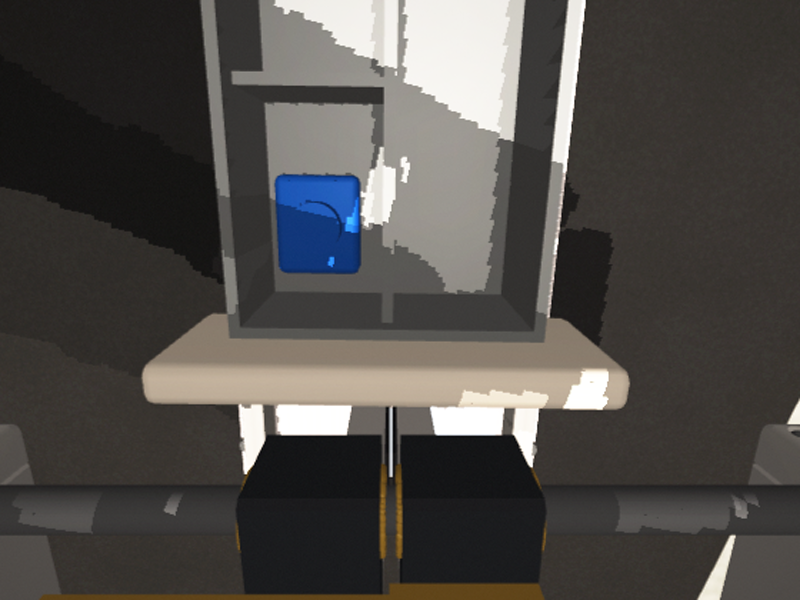

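The panel is in contact with the fingers; its outer top edge is at row 403, columns 145–628.

```bash
python3 - <<'E'
from h import *
np.set_printoptions(precision=2,suppress=True)
c=np.load('pics/w3.npz');v=[598,10.4,1.78]
def inv(w):
    d=w-np.array([v[0],v[1],0]);return np.array([np.cos(v[2])*d[0]+np.sin(v[2])*d[1],-np.sin(v[2])*d[0]+np.cos(v[2])*d[1],w[2]])
print(inv(np.array([622.4,-109,58.4])))
for u,z in(((145,390),86),((628,390),86),((390,403),86),((390,403),90),((390,366),90),((390,335),65)):print(u,inv(atz(c,np.array(u)*.7,z)))
E
```

```text
[-121.86    0.93   58.4 ]
(145, 390) [-107.05   77.3    86.  ]
(628, 390) [-105.94  -71.86   86.  ]
(390, 403) [-110.93    1.59   86.  ]
(390, 403) [-108.82    1.6    90.  ]
(390, 366) [-96.74   1.69  90.  ]
(390, 335) [-96.     1.72  65.  ]
```

Call:
{"op": "arm_command", "data": {"steps": [[0, 3, 0, 0, 0], [0, 6, 0, 0, 0], [0, 8, 0, 0, 0], [0, 9, 0, 0, 0], [0, 9, 0, 0, 0], [0, 9, 0, 0, 0], [0, -10, 0, 0, 0], [0, -25, 0, -40, 0], [0, -25, 0, -80, 0], [0, 30, 0, -120, 0], [0, 85, 0, -160, 0], [0, 140, 0, -180, 0], [0, 195, 0, -180, 0], [0, 215, 0, -180, 0], [0, 215, 0, -180, 0], [0, 215, 0, -180, 0]]}}

```text
clock: 11.35
eef_pos: [576.8, 99.2, 238.1]
eef_rot: [-3.141, 0.0, 1.786]
wrist_force: [0.5, 1.4, 0.0]
finger_gap: 0.6
finger_force: 0.0
```

```bash
python3 - <<'E'
from h import *
np.set_printoptions(precision=2,suppress=True)
s=monitor.read_state();print(s['eef_pos'],s['eef_rot'],s['wrist_force'])
w=imaging.camera('wrist');np.savez('pics/w4.npz',**{k:w[k] for k in('img','mtx','view')})
v=[598,10.4,1.78]
W=lambda p:np.array([v[0]+np.cos(v[2])*p[0]-np.sin(v[2])*p[1],v[1]+np.sin(v[2])*p[0]+np.cos(v[2])*p[1],p[2]])
for p in((150,70,40),(110,-70,40),(150,0,24),(165,75,10),(65,50,65)):print(p,proj(w,W(p)))
im=w['img'][:,:,::-1]
p=proj(w,W((115,0,40))).astype(int);print(p)
x0=max(p[0]-100,0);y0=max(p[1]-75,0);print(x0,y0)
cv2.imwrite('pics/w4.png',cv2.resize(im[y0:y0+150,x0:x0+200],(800,600),interpolation=cv2.INTER_CUBIC))
E
```

```text
[576.75  99.17 238.13] [-3.14  0.    1.79] [0.46 1.44 0.01]
(150, 70, 40) [210.73 140.15]
(110, -70, 40) [339.51 178.04]
(150, 0, 24) [276.17 139.65]
(165, 75, 10) [210.58 125.1 ]
(65, 50, 65) [228.92 223.25]
[276 173]
176 98
```

View pics/w4.png

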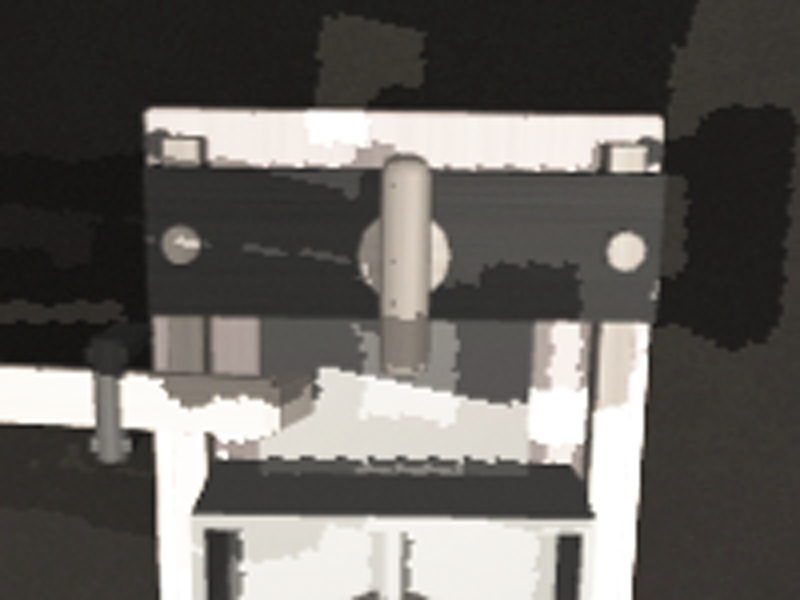

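Latch raised; bridge far and near edges are at crop rows 170 and 318. The tray's front top edge is at row 516 and its foot on the tongue at row 463. The tongue end isn't visible past the bridge, so the drawer is still short.

```bash
python3 - <<'E'
from h import *
np.set_printoptions(precision=2,suppress=True)
c=np.load('pics/w4.npz');v=[598,10.4,1.78]
def inv(w):
    d=w-np.array([v[0],v[1],0]);return np.array([np.cos(v[2])*d[0]+np.sin(v[2])*d[1],-np.sin(v[2])*d[0]+np.cos(v[2])*d[1],w[2]])
print(inv(np.array([576.75,99.17,238])))
for u,z in(((400,170),40),((400,318),40),((390,516),65),((390,463),24),((200,516),65),((590,516),65),((405,157),85),((405,112),10),((146,112),10),((663,116),10)):print(u,inv(atz(c,np.array(u)/4+[176,98],z)))
E
```

```text
[ 91.25   2.35 238.  ]
(400, 170) [150.04   0.31  40.  ]
(400, 318) [110.19  -0.02  40.  ]
(390, 516) [61.08  2.45 65.  ]
(390, 463) [63.99  2.46 24.  ]
(200, 516) [60.77 53.26 65.  ]
(590, 516) [ 61.4  -51.03  65.  ]
(405, 157) [155.74  -0.47  85.  ]
(405, 112) [164.45  -1.23  10.  ]
(146, 112) [164.02  72.84  10.  ]
(663, 116) [163.77 -75.07  10.  ]
```

```bash
python3 - <<'E'
from h import *
s=monitor.read_state();print(s['eef_pos'],s['qd'],s['joints'])
E
```

```text
[576.73306355  99.11668597 238.1215985 ] [ 0.00138402 -0.00231658  0.00331701  0.0015154   0.00103551  0.00602722] [ 1.07691573e-01  3.69351147e-01  1.39691094e+00 -1.89651064e-04
  1.37584676e+00 -1.06949639e-01]
```

Call:
{"op": "arm_command", "data": {"steps": [[0, -20, 0, 0, 0], [0, -75, 0, 20, 0], [0, -130, 0, 40, 0], [0, -185, 0, 70, 0], [0, -235, 0, 110, 0], [0, -235, 0, 150, 0], [0, -235, 0, 180, 0], [0, -225, 0, 180, 0], [0, -215, 0, 180, 0], [0, -210, 0, 180, 0], [0, -210, 0, 180, 0]]}}

```text
clock: 12.78
eef_pos: [621.8, -103.9, 59.6]
eef_rot: [3.14, 0.001, 1.788]
wrist_force: [-0.7, 0.6, -0.6]
finger_gap: 0.5
finger_force: 0.0
```

Call:
{"op": "arm_command", "data": {"steps": [[0, 2, 0, 0, 0], [0, 4, 0, 0, 0], [0, 6, 0, 0, 0], [0, 6.5, 0, 0, 0], [0, 6.5, 0, 0, 0], [0, 6.5, 0, 0, 0], [0, -10, 0, 0, 0], [0, -20, 0, -40, 0], [0, -20, 0, -80, 0], [0, 30, 0, -120, 0], [0, 85, 0, -160, 0], [0, 140, 0, -180, 0], [0, 195, 0, -180, 0], [0, 240, 0, -180, 0], [0, 260, 0, -180, 0], [0, 260, 0, -180, 0], [0, 260, 0, -180, 0]]}}

```text
clock: 14.9
eef_pos: [566.0, 148.2, 238.3]
eef_rot: [-3.141, 0.0, 1.786]
wrist_force: [-0.1, -0.4, -0.0]
finger_gap: 0.4
finger_force: 0.0
```

```bash
python3 - <<'E'
from h import *
np.set_printoptions(precision=2,suppress=True)
s=monitor.read_state();print(s['eef_pos'],s['eef_rot'])
w=imaging.camera('wrist');np.savez('pics/w5.npz',**{k:w[k] for k in('img','mtx','view')})
v=[598,10.4,1.78]
W=lambda p:np.array([v[0]+np.cos(v[2])*p[0]-np.sin(v[2])*p[1],v[1]+np.sin(v[2])*p[0]+np.cos(v[2])*p[1],p[2]])
for p in((150,0,40),(110,0,40),(151,0,24),(65,0,65)):print(p,proj(w,W(p)))
p=proj(w,W((115,0,40))).astype(int)
x0=max(p[0]-100,0);y0=max(p[1]-75,0);print(x0,y0)
cv2.imwrite('pics/w5.png',cv2.resize(w['img'][y0:y0+150,x0:x0+200,::-1],(800,600),interpolation=cv2.INTER_CUBIC))
E
```

```text
[566.03 148.21 238.3 ] [-3.14  0.    1.79]
(150, 0, 40) [276.16 186.75]
(110, 0, 40) [275.87 221.12]
(151, 0, 24) [276.06 183.17]
(65, 0, 65) [275.7  266.59]
175 141
```

View pics/w5.png

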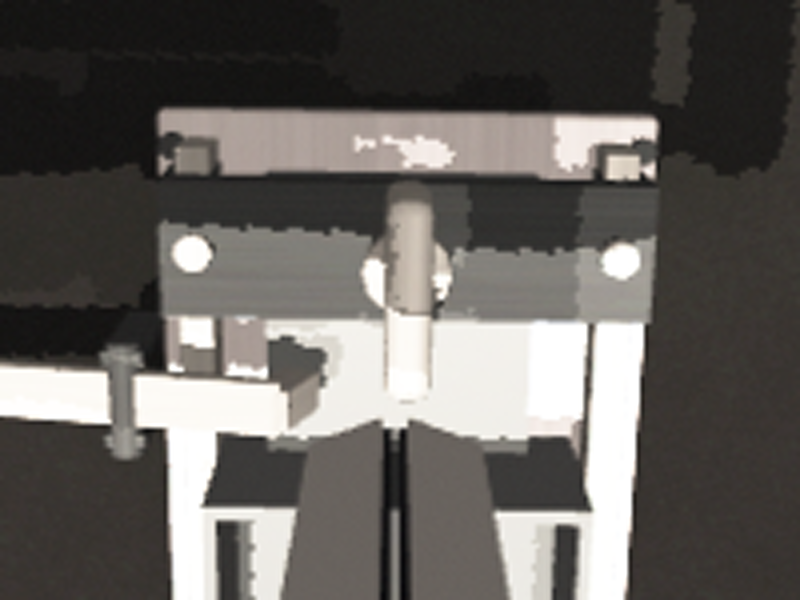

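The tongue's end now shows as a dark strip at row 173, columns 268–540, just beyond the bridge's far edge at row 180. The tray rim is at row 508 and the wing lies at columns 387–432.

```bash
python3 - <<'E'
from h import *
np.set_printoptions(precision=2,suppress=True)
c=np.load('pics/w5.npz');v=[598,10.4,1.78]
def inv(w):
    d=w-np.array([v[0],v[1],0]);return np.array([np.cos(v[2])*d[0]+np.sin(v[2])*d[1],-np.sin(v[2])*d[0]+np.cos(v[2])*d[1],w[2]])
print(inv(np.array([566,148.2,238])))
for u,z in(((400,180),40),((400,319),40),((400,172),16),((400,172),24),((560,508),65),((250,508),65),((270,437),24),((408,258),85),((408,183),92),((408,400),92)):print(u,inv(atz(c,np.array(u)/4+[175,141],z)))
g=c['img'][176:192,[245,260,300,305,320]].mean(2).astype(int);print(g.T)
E
```

```text
[141.44   2.68 238.  ]
(400, 180) [150.84   1.3   40.  ]
(400, 319) [110.44   1.    40.  ]
(400, 172) [148.47   1.17  16.  ]
(400, 172) [150.01   1.22  24.  ]
(560, 508) [ 63.56 -43.66  65.  ]
(250, 508) [63.03 42.41 65.  ]
(270, 437) [67.28 40.5  24.  ]
(408, 258) [140.26  -0.54  85.  ]
(408, 183) [160.48  -0.28  92.  ]
(408, 400) [105.56  -0.78  92.  ]
[[163 163 163 162 163 162 160 129  55  32  37  45  46  46  47  46]
 [162 162 161 162 161 162 161 152  56  39  39  47  46  47  47  45]
 [164 164 164 163 165 165 164 159 104  50  33  40  45  47  48  48]
 [162 162 160 162 162 162 161 157 103  49  35  40  46  47  47  48]
 [235 236 236 236 236 236 221 160 160 149  33  41  55  56  75  77]]
```

Call:
{"op": "arm_command", "data": {"steps": [[0, -55, 0, 10, 0], [0, -110, 0, 20, 0], [0, -165, 0, 40, 0], [0, -220, 0, 70, 0], [0, -280, 0, 110, 0], [0, -280, 0, 150, 0], [0, -280, 0, 180, 0], [0, -270, 0, 180, 0], [0, -262, 0, 180, 0], [0, -257, 0, 180, 0], [0, -254, 0, 180, 0], [0, -252, 0, 180, 0], [0, -252, 0, 180, 0], [0, -252, 0, 180, 0]]}}

```text
clock: 16.7
eef_pos: [620.0, -96.8, 58.9]
eef_rot: [3.141, 0.001, 1.787]
wrist_force: [2.0, -3.9, 3.5]
finger_gap: 0.6
finger_force: 2.4
```

Call:
{"op": "arm_command", "data": {"steps": [[0, -10, 0, 0, 0], [0, -25, 0, -40, 0], [0, -25, 0, -80, 0], [0.2, 30, 0, -120, 0], [0.45, 85, 0, -150, 0], [0.45, 140, 3, -150, 0], [0.45, 195, 3, -150, 0], [0.45, 241, 3, -120, 0], [0.45, 241, 3, -100, 0], [0.45, 241, 3, -100, 0], [0.45, 241, 3, -100, 0]]}}

```text
clock: 18.08
eef_pos: [571.3, 139.0, 159.2]
eef_rot: [3.141, -0.0, 1.786]
wrist_force: [-0.2, -0.0, 0.5]
finger_gap: 42.4
finger_force: 0.0
```

```bash
python3 - <<'E'
from h import *
np.set_printoptions(precision=2,suppress=True)
s=monitor.read_state();print(s['clock'],s['eef_pos'],s['eef_rot'],s['finger_gap'])
w=imaging.camera('wrist');np.savez('pics/w6.npz',**{k:w[k] for k in('img','mtx','view')})
v=[598,10.4,1.78]
def inv(w):
    d=w-np.array([v[0],v[1],0]);return np.array([np.cos(v[2])*d[0]+np.sin(v[2])*d[1],-np.sin(v[2])*d[0]+np.cos(v[2])*d[1],w[2]])
print(inv(s['eef_pos']))
r=trace(w,'thumbscrew')
if r:
  m=r[0]['region'];print(r[0]['p'],r[0]['rect']);ys,xs=np.nonzero(m);print(inv(atz(w,(xs.mean(),ys.mean()),88)))
cv2.imwrite('pics/w6.png',w['img'][:,:,::-1])
im=w['img'].mean(2).astype(int)
u=proj(w,np.array([v[0]+np.cos(v[2])*150,v[1]+np.sin(v[2])*150,30]));print(u)
r0=int(u[1]);print(im[r0-14:r0+16,[int(u[0])-40,int(u[0])+35]].T)
E
```

```text
18.075 [571.29 139.02 159.18] [ 3.14 -0.    1.79] 42.384263099242865
[131.36  -0.59 159.18]
0.78 [273.7, 231.4, 28.4, 74.8]
[134.86  -0.38  88.  ]
[273.15 190.95]
[[167 165 166 166 166 166 166 166 165 165 161 114  64  78  58  35  36  46
   47  49  47  48  48  47  49  49  46  49  49  46]
 [167 166 166 167 168 167 168 166 168 168 167 163 116  64  81  70  34  36
   50  49  47  49  51  50  48  52  51  48  50  51]]
```

Call:
{"op": "arm_command", "data": {"steps": [[0.45, -1, 0, 30, 0], [0.45, -1, 0, 55, 0], [0.45, -1, 0, 68, 0], [0.45, -1, 0, 74, 0], [0.45, -1, 0, 74, 0], [0.3, -1, 0, 74, 0], [0.2, -1, 0, 74, 0], [0.1, -1, 0, 74, 0], [0.05, -1, 0, 74, 0], [0.05, -1, 0, 74, 0], [0.05, -1, 0, 74, 0]], "force": 20}}

```text
clock: 19.55
eef_pos: [571.4, 138.7, 84.7]
eef_rot: [3.141, -0.0, 1.787]
wrist_force: [3.3, 0.9, 0.6]
finger_gap: 12.0
finger_force: 20.0
```

Gripped on the 12 mm wing. Turning first by 60° as a check.

Call:
{"op": "arm_command", "data": {"steps": [[0.05, 0, 0, 1, 10], [0.05, 0, 0, 2, 20], [0.05, 0, 0, 3, 30], [0.05, 0, 0, 4, 40], [0.05, 0, 0, 5, 50], [0.05, 0, 0, 6.1, 60], [0.05, 0, 0, 6.1, 60], [0.05, 0, 0, 6.1, 60]]}}

```text
clock: 20.55
eef_pos: [572.0, 138.4, 78.7]
eef_rot: [3.14, -0.002, 0.74]
wrist_force: [8.4, -0.9, -1.5]
finger_gap: 11.8
finger_force: 20.0
```

Call:
{"op": "arm_command", "data": {"steps": [[0.05, 0, 0, 1, 10], [0.05, 0, 0, 2, 20], [0.05, 0, 0, 3, 30], [0.05, 0, 0, 4, 40], [0.05, 0, 0, 5, 50], [0.05, 0, 0, 6, 60], [0.05, 0, 0, 7, 70], [0.05, 0, 0, 7.8, 77], [0.05, 0, 0, 7.8, 77], [0.05, 0, 0, 7.8, 77], [0.05, 0, 0, 7.8, 77]]}}

```text
clock: 21.92
eef_pos: [572.0, 137.6, 70.9]
eef_rot: [-3.141, -0.003, -0.604]
wrist_force: [7.7, -6.0, -0.6]
finger_gap: 12.1
finger_force: 20.0
```

```bash
python3 - <<'E'
from h import *
s=monitor.read_state();print(s['joints'],s['eef_pos'],s['eef_rot'],s['moment'],s['wrist_force'],s['finger_gap'])
E
```

```text
[ 1.74543950e-01  5.47561676e-01  1.55153657e+00 -1.77560351e-03
  1.04039291e+00  2.35027210e+00] [572.03217872 137.64453536  70.85224061] [-3.14120675e+00 -2.57219403e-03 -6.04035682e-01] [-1.01324726 -1.5148695  -0.05450805] [ 7.67374868 -6.02949538 -0.60203948] 12.104348123809274
```

Call:
{"op": "arm_command", "data": {"steps": [[0.2, 0, 0, 0, 0], [0.4, 0, 0, 0, 0], [0.4, 0, 0, 0, 0], [0.4, 0, 0, 0, 0], [0.4, 0, 0, -10, 0], [0.4, 0, 0, -30, 0], [0.4, 0, 0, -70, 0], [0.4, 0, 0, -110, -10], [0.4, 0, 0, -150, -20], [0.4, 0, 0, -160, -30], [0.4, 0, 0, -160, -30], [0.4, 0, 0, -160, -30]]}}

```text
clock: 23.42
eef_pos: [570.8, 138.5, 230.0]
eef_rot: [3.141, 0.001, -0.084]
wrist_force: [-0.3, 1.0, -0.6]
finger_gap: 37.4
finger_force: 0.0
```

```bash
python3 - <<'E'
from h import *
np.set_printoptions(precision=2,suppress=True)
s=monitor.read_state();print(s['clock'],s['eef_pos'],s['wrist_force'],s['finger_gap'])
v=[598,10.4,1.78]
def inv(w):
    d=w-np.array([v[0],v[1],0]);return np.array([np.cos(v[2])*d[0]+np.sin(v[2])*d[1],-np.sin(v[2])*d[0]+np.cos(v[2])*d[1],w[2]])
w=imaging.camera('wrist')
for r in trace(w,'thumbscrew')[:1]:
  ys,xs=np.nonzero(r['region']);P=np.array([inv(atz(w,(a,b),75))[:2] for a,b in zip(xs,ys)])
  C=np.cov(P.T);e,V=np.linalg.eigh(C);print(r['p'],P.mean(0),np.sqrt(e*12),np.degrees(np.arctan2(V[1,1],V[0,1])))
cv2.imwrite('pics/w7.png',w['img'][:,:,::-1])
c=imaging.camera('scene')
for t in('screwdriver','bottle','bin'):
  r=find_in(c,t);print(t,r[0]['rect'] if r else None)
E
```

```text
23.425 [570.77 138.52 229.96] [-0.25  1.   -0.58] 37.37955060974726
0.85 [129.22  -4.01] [16.57 47.64] -135.39260474548195
screwdriver [178.4, 157.8, 43.5, 38.5]
bottle [398.9, 300.9, 41.1, 38.8]
bin [425.2, 250.2, 52.2, 60.5]
```

```bash
python3 -c "
from cell import job
print(job.sign_off())"
```

```text
the job is handed in; nothing more can be done
None
```

I handed the job in at about 23 s with the latch tipped up, the drawer lined up to about 2 mm by my camera estimate, and the thumbscrew turned about 2.39 rad (home) and released; I saw no sign the bystanders moved, and the sign-off gave no verdict.

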